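# Take the chip-guard pane out for cleaning

## Task

The amber chip-guard pane has to come out of its holder for cleaning. Swing the yellow retaining tab well aside so that it no longer covers the pane, lift the pane straight up out of the holder, and lower it gently into the green drip trough, standing upright on its bottom edge with its orange strip on top. Leave the tab swung aside, let go of everything, and do not disturb the other things on the bench.

Things in the scene. Friction and masses are not known exactly. Their poses are not given: they have to be found in the camera images.
- holder: Fixed holder: grey foot 100 x 200 x 11 mm, two dark steel posts 30 x 18 mm at y = +76 and -76 mm, tops at z = 117 mm, each with a vertical channel 11 mm wide in x; channel lips reach in to 55 mm from the middle, between them both pane faces are free. The pane rests at z = 15 mm. Origin: centre of the foot's underside; y along the pane (tab on the +y post), x across it, z up
- pivot (a point): the tab's upright pivot axis on top of the holder's +y post, at the height of the tab's underside: 80 mm from the holder's origin along its +y, 117.5 mm up
- tab (a joint): angle (rad) of the yellow swing tab. At 0 it points along the holder's -y, 2.5 mm above the pane's top edge, holding it in. Opens with growing values, counter-clockwise from above: at 1.57 it points along the holder's +x. Starts between -0.1 and 0.4, stops at -0.2 and 1.75, covers the pane up to about 0.95, stays where left (about 1 N at the knob)
- knob (a point): top centre of the red round knob, 14 mm diameter and 27 mm tall, standing on the yellow tab 34 mm from the pivot; 33 mm above the tab's underside. The tab is 18 mm wide, 6 mm thick and reaches 52 mm from the pivot
- pane: the pane: loose rigid amber sheet, 8 mm thick (x), 130 mm wide (y), 100 mm tall (z), the top 16 mm an orange strip; 100 to 190 g. Origin: centre of its bottom edge; z up. Both ways round are alike. It starts standing in the holder, with about 1.5 mm play in the channels
- trough: fixed green drip trough: foot 100 x 170 x 10 mm, two lips along y, 160 mm long, leave a slot 16 mm wide (x), open at both ends, floor at z = 10 mm, upright walls to z = 40 mm; above, the lips flare to a mouth about 42 mm wide at z = 54 mm. Origin: centre of the foot's underside; y along the slot, x across it. A pane let go in it leans a little
- cap: bystander: red plastic bottle cap, 48 mm across, 22 mm high, mouth up; origin at the centre of its underside
- marker: bystander: black marker with green end, about 133 x 13 x 13 mm, lying along its x; origin underneath, at the middle of the black part
- spray: bystander: white spray bottle, 76 mm across, 217 mm high; origin at the centre of its underside
- screwdriver: bystander: screwdriver about 0.2 m long, lying flat at the far side of the bench, along its x; origin underneath it
- brush: bystander: flat paint-type brush about 0.2 m long, lying flat at the far side of the bench, along its x; origin underneath it
Not all that is in view belongs to the job. Leave any pink look-alike of the holder alone.

How it is judged:
On the way, in this order (a step that is already met when the one before it is completed fails the run):
1. the tab is swung clear of the pane while the pane still stands in the holder (value of joint tab above 1.05 rad and distance of pane from where it was at the start of the episode below 0.012 m), for 0.2 s.
2. the pane is lifted upright above the holder's posts, the tab still aside (z of pane in the frame of holder above 0.117 m and angle between pane's own z axis and vertical below 0.4 rad and value of joint tab above 1.05 rad), for 0.1 s.
At the end, for the whole second after the job is handed in: Pane released and at rest in the slot: bottom edge within 7 mm of the slot floor, 10 mm of its middle line and 35 mm of the trough's middle along it, leaning under 0.4 rad, turned under 0.2 rad from the slot, orange strip on top; tab open past 1.05 rad (z of pane in the frame of trough below 0.017 m and x of pane in the frame of trough between -0.01 and 0.01 m and y of pane in the frame of trough between -0.035 and 0.035 m and angle between pane's own z axis and vertical below 0.4 rad and angle between the y axis of pane and the y axis of trough, either way round below 0.2 rad and linear speed of pane below 0.02 m/s and contact force between pane and the fingers below 0.1 N and value of joint tab above 1.05 rad); the robot touches nothing.
It fails at once if the pane is dropped or thrown into the trough (falls faster than 0.6 m/s onto it, as from more than about 20 mm) (distance between pane and trough below 0.035 m and linear speed of pane above 0.6 m/s).
It fails at once if the pane falls over: it leans more than 1 rad (angle between pane's own z axis and vertical above 1 rad).
It fails at once if another loose thing (cap, marker, spray bottle, screwdriver, brush) is moved more than 30 mm, or the spray bottle is tipped over (distance of any of cap, marker, spray, screwdriver, brush from where it was at the start of the episode above 0.03 m or angle between spray's own z axis and vertical above 0.5 rad).
It also fails if it takes over 59 s, if anything falls off the work surface, if the arm or the gripper's body presses on something with over 40 N, if the wrist force passes 120 N, or if a joint passes its speed limit or range.

## Robot

A 6-joint arm with a two-finger parallel gripper is mounted at the origin on the work surface. World frame = base frame: x ahead of the robot, y to its left, z up, the work surface at z = 0. Lengths are in m, angles in rad, forces in N, time in s.
With the tool pointing down it reaches from about 0.375 to 0.975 m from the base axis. Payload 3.8 kg.
Tool frame: the origin (TCP) lies at the very end of the fingers, on their centre line; the grasp point (between the pads) lies 19 mm behind it; z points along the fingers, y is the direction in which the jaws open and shut (so a half turn about z gives the same grasp; the last joint's range is limited). The gripper opens to 88 mm and grips with 3 to 60 N. Pads are 18 mm wide; open, the fingers measure 123 mm over their backs; the gripper's body (75 mm by 187 mm) begins 45 mm behind the grasp point.
Start: joints at [-0.037, 0.264, 1.604, -0, 1.274, -0.037], TCP at [0.675, -0, 0.213] pointing down, gripper open.
Joint ranges: [-2.63, 2.63], [-0.94, 2.18], [0.31, 2.57], [-1.31, 4.45], [0, 2.66], [-2.55, 2.55]. Speed limits (rad/s): [2.57, 2.57, 3.14, 3.14, 3.14, 3.14].

## Interface

Orientations are given as a 3x3 rotation matrix whose columns are the frame's x, y, z axes.
In Python, from rig import manip, viewer, finder gives the robot as it stands. Calls block until the motion is done:
- manip.movep(position, orientation): joint-space move of the TCP to a pose.
- manip.servo_line(position, rotation=None, velocity=0.15): straight line of the TCP; rotation=None keeps the orientation; velocity is the mean speed in m/s.
- manip.move_j(angles): joint-space move.
- manip.grip(opening): finger opening in m; the grip force is fixed at half the most; returns when the fingers have stopped.
- manip.dwell(seconds).
- manip.solve_ik(position, orientation): joint angles nearest the present ones, or None.
- viewer.snapshot(name): name is "scene" or "side" or "wrist"; returns a dict with "pixels" (420x560x3 uint8, red, green, blue), "vertical_fov" (degrees; the focal length in pixels is half the picture's height over the tangent of half this angle, whatever the lens; pixels are square), "cx", "cy" (the principal point, pixels), "R" (3x3) and "t" (3): a world point X has camera coordinates R X + t. Camera axes: x right, y down, z forward; pixel columns grow to the right and rows downward; lengths in m; the calibration is good to about 2 mm. A picture is of the moment at which its call begins. There is no depth.
A pose or a line that the arm cannot do raises manip.MotionError and nothing moves.
- manip.hand_in(): hands the job in, once; it reports no verdict.
Trained networks look in a picture, given as the dict that the camera call returned (one of the last four; its "shot" number tells which), for a name from the list of things; names that differ only in an ending like _2 or _b are one class to them, and where a whole thing is asked for, a point or a joint stands for the part that bears it (a point fixed in the world has none). Each returns a list of dicts, best first, with "conf" (0 to 1); they miss things now and then, are a little off and sometimes report something else, mostly with a low value. They report only what shows in the picture. A call takes as long as a camera call. They do not tell look-alikes from the thing itself.
- finder.spot_in(name, picture): "location" ([column, row] in pixels, amid what is visible of it).
Readings, each from a call of its own:
- manip.get_clock(): time.
- manip.get_joint_pos(): joint angles.
- manip.get_joint_velocities(): joint speeds.
- manip.get_tau(): joint torques, N m.
- manip.get_tcp_pos(): TCP position.
- manip.get_tool_rot(): TCP orientation.
- manip.get_wrist_force(): force on the tool from outside, world axes, zero at the start.
- manip.get_torque(): the same for the moment, N m.
- manip.get_gripper_width(): finger opening in m.
Only numpy, scipy, OpenCV 4.12 (cv2) and the standard library are available. Lean on these libraries where they do the work, as an engineer would, in place of code of your own. Each camera call takes 0.05 s, during which the arm holds its last target.

## Working session

There is one attempt and no reset: what is moved stays moved. The work goes in short steps, each a Python script; the robot and the scene stay as the last script left them, time stands still between calls to the robot, and variables do not carry over. Pictures are saved under pics/ and viewed, and the job is handed in when it is done.

```bash
ls; mkdir -p pics
python3 - <<'E'
from rig import manip, viewer, finder
import cv2, numpy as np
for n in ("scene","side","wrist"):
    s=viewer.snapshot(n)
    cv2.imwrite(f"pics/{n}0.png",s["pixels"][:,:,::-1])
    print(n,s["vertical_fov"],s["cx"],s["cy"],np.round(s["R"],3).tolist(),np.round(s["t"],3).tolist())
    for k in ("holder","knob","pane","trough","tab"):
        print(k,[(np.round(d["location"],1).tolist(),round(d["conf"],2)) for d in finder.spot_in(k,s)][:3])
print(manip.get_clock())
E
```

```text
pics
scene 53.882986456058404 280.77663414852833 208.30838063302335 [[0.257, 0.966, 0.023], [0.596, -0.14, -0.791], [-0.761, 0.217, -0.612]] [-0.034, -0.216, 1.387]
holder [([360.5, 181.1], 0.75), ([199.0, 184.2], 0.63), ([243.0, 254.6], 0.56)]
knob [([266.7, 209.2], 0.61), ([209.9, 152.1], 0.5)]
pane [([241.0, 231.8], 0.65)]
trough [([383.4, 235.1], 0.93)]
tab [([267.6, 206.4], 0.77), ([210.9, 149.8], 0.54)]
side 50.31256321934333 277.638440865743 209.37034391147 [[0.929, -0.37, -0.012], [-0.272, -0.661, -0.699], [0.251, 0.653, -0.715]] [-0.505, 0.152, 1.245]
holder [([191.8, 312.5], 0.91), ([173.2, 180.0], 0.81), ([288.8, 261.1], 0.69)]
knob [([181.3, 272.4], 0.58), ([278.5, 217.1], 0.53), ([346.5, 169.9], 0.49)]
pane [([285.8, 241.8], 0.97)]
trough [([254.9, 179.0], 0.87)]
tab [([297.0, 203.5], 0.68), ([286.5, 261.1], 0.64), ([278.6, 216.7], 0.47)]
wrist 61.06566791070608 280.4148308274077 201.23449278936513 [[1.0, 0.0, -0.001], [0.0, -0.948, 0.318], [-0.0, -0.318, -0.948]] [-0.675, -0.044, 0.392]
holder [([121.9, 280.4], 0.74)]
knob []
pane [([124.3, 393.1], 0.89)]
trough [([120.2, 43.6], 0.56)]
tab []
0.9
```

View pics/scene0.png

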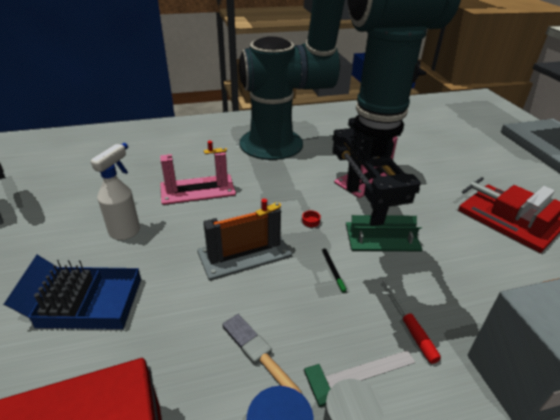

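View pics/side0.png

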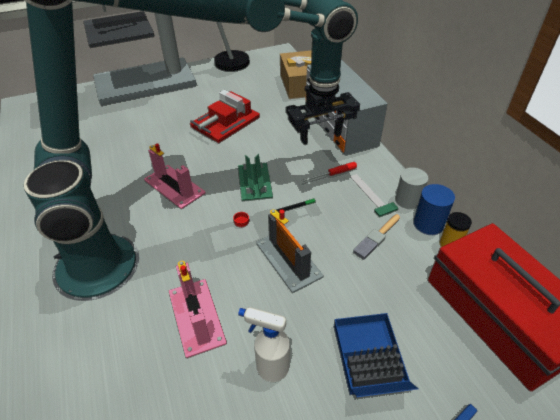

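View pics/wrist0.png

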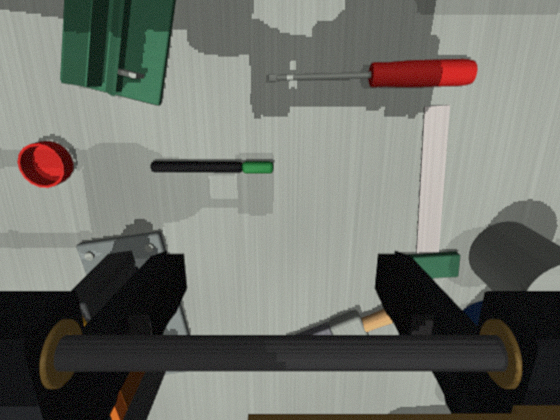

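The scene view shows the grey holder with the amber pane at about (245,238) and the red knob at (264,205). The green trough is at (383,233), and the cap (311,218) and marker (335,270) lie between them. The pink look-alikes are at (198,180) and (360,170). In the side view the holder is at (290,255) and the trough at (255,178).

Run:
```python
import cv2
a=cv2.imread("pics/scene0.png")[185:285,180:440]
b=cv2.imread("pics/side0.png")[145:300,200:340]
cv2.imwrite("pics/c1.png",cv2.resize(a,None,fx=3,fy=3,interpolation=cv2.INTER_CUBIC))
cv2.imwrite("pics/c2.png",cv2.resize(b,None,fx=3.8,fy=3.8,interpolation=cv2.INTER_CUBIC))
```

```text
(no output)
```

View pics/c1.png

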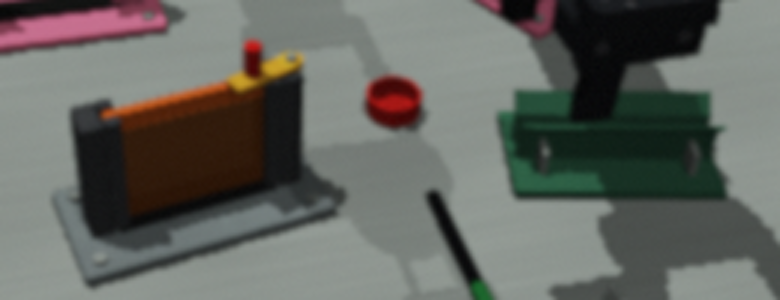

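View pics/c2.png

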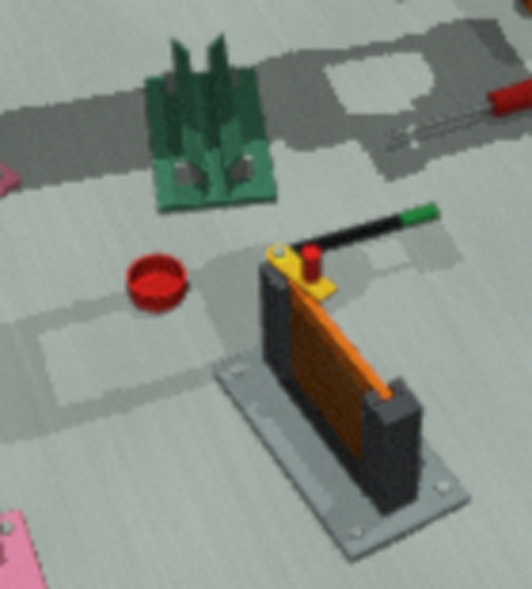

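```bash
cat > h.py <<'E'
from rig import manip, viewer, finder
import cv2, numpy as np
from scipy.optimize import least_squares
def proj(s,X):
    X=np.atleast_2d(X); c=X@np.array(s["R"]).T+np.array(s["t"])
    f=s["pixels"].shape[0]/2/np.tan(np.radians(s["vertical_fov"])/2)
    return np.c_[s["cx"]+f*c[:,0]/c[:,2], s["cy"]+f*c[:,1]/c[:,2]]
def Rz(a): return np.array([[np.cos(a),-np.sin(a),0],[np.sin(a),np.cos(a),0],[0,0,1]])
def place(p,L): return np.atleast_2d(L)@Rz(p[2]).T+np.array([p[0],p[1],0])
def fit(obs,x0):
    # obs: list of (snap, local pts (mm), pix)
    def r(p): return np.concatenate([(proj(s,place(p,np.array(L)/1000))-np.array(q)).ravel() for s,L,q in obs])
    o=least_squares(r,x0,loss="soft_l1"); return o.x, r(o.x).reshape(-1,2)
E
python3 - <<'E'
from h import *
sc=viewer.snapshot("scene"); si=viewer.snapshot("side")
import pickle; pickle.dump((sc,si),open("snaps0.pkl","wb"))
a=lambda P:np.array(P)/3+[180,185]
b=lambda P:np.array(P)/3.8+[200,145]
p,r=fit([(sc,[(50,-100,0),(-50,-100,11),(50,100,0)],a([(90,284),(55,195),(342,208)])),
 (si,[(-50,-100,0),(50,-100,0),(-50,100,11)],b([(352,560),(468,500),(215,370)]))],[.6,-.2,0])
print("holder",p,r.round(1).tolist())
p,r=fit([(sc,[(50,-85,0),(50,85,0),(-50,-85,10)],a([(517,196),(725,196),(498,114)])),
 (si,[(-50,-85,0),(50,-85,0),(50,85,10),(-50,85,10)],b([(160,212),(276,200),(258,70),(147,80)]))],[.6,.1,0])
print("trough",p,r.round(1).tolist())
E
```

```text
holder [ 0.49933192 -0.18453046  0.18515054] [[0.3, 2.5], [-1.8, -0.6], [-1.5, 1.3], [-0.4, -0.2], [-0.1, -1.3], [-3.0, -1.9]]
trough [ 0.52457755  0.15476933 -0.25033957] [[-1.7, 2.1], [0.1, 2.8], [-0.5, -0.7], [-0.4, -0.4], [0.4, -0.3], [-0.9, -2.4], [-0.8, -2.3]]
```

Run:
```python
from h import *
import pickle
sc,si=pickle.load(open("snaps0.pkl","rb"))
def tri(q1,q2):
    def r(X): return np.concatenate([proj(sc,X)[0]-q1,proj(si,X)[0]-q2])
    o=least_squares(r,[.5,0,.1]);return o.x.round(3),r(o.x).round(1)
print("knob top",tri([264,199.5],[282,210]))
print("spray bottom",tri([121,236],[274,378]), "spray head",tri([122,150],[271,318]))
print("cap",tri([311,218],[241,219]))
R=manip.get_tool_rot();print(R)
R=np.array(R)
for a in (np.pi/2,-np.pi/2,.185,-.25):
  for pos in ([.62,-.17,.3],[.40,-.17,.3],[.5,-.2,.13],[.52,.15,.08]):
    q=manip.solve_ik(pos,Rz(a)@R); print(round(a,2),pos,None if q is None else np.round(q,2))
H=(0.4993,-.1845,.185)
print("pivot",place(H,[0,.08,.1175]))
```

```text
knob top (array([ 0.502, -0.139,  0.153]), array([-0.3,  0.4, -0.3, -0.5]))
spray bottom (array([ 0.342, -0.474, -0.023]), array([-1.5,  1.3, -1.4, -1.3])) spray head (array([ 0.344, -0.438,  0.205]), array([-7.6,  7.1, -6.4, -7.3]))
cap (array([0.424, 0.001, 0.013]), array([-0.6,  0.6, -0.5, -0.9]))
[[-3.27458809e-06  1.00000000e+00 -4.08456427e-06]
 [ 1.00000000e+00  3.27452099e-06 -1.64275067e-05]
 [-1.64274933e-05 -4.08461806e-06 -1.00000000e+00]]
1.57 [0.62, -0.17, 0.3] [-0.31  0.16  1.57  0.    1.41 -1.88]
1.57 [0.4, -0.17, 0.3] [-0.46 -0.25  1.96  0.    1.43 -2.03]
1.57 [0.5, -0.2, 0.13] [-0.43  0.07  1.98  0.    1.08 -2.  ]
1.57 [0.52, 0.15, 0.08] [ 0.23  0.14  2.02 -0.    0.99 -1.34]
-1.57 [0.62, -0.17, 0.3] [-0.31  0.16  1.57 -0.    1.41  1.26]
-1.57 [0.4, -0.17, 0.3] [-0.46 -0.25  1.96 -0.    1.43  1.11]
-1.57 [0.5, -0.2, 0.13] [-0.43  0.07  1.98 -0.    1.08  1.14]
-1.57 [0.52, 0.15, 0.08] [0.23 0.14 2.02 0.   0.99 1.81]
0.18 [0.62, -0.17, 0.3] [-0.31  0.16  1.57 -0.    1.41 -0.49]
0.18 [0.4, -0.17, 0.3] [-0.46 -0.25  1.96 -0.    1.43 -0.64]
0.18 [0.5, -0.2, 0.13] [-0.43  0.07  1.98 -0.    1.08 -0.61]
0.18 [0.52, 0.15, 0.08] [ 0.23  0.14  2.02 -0.    0.99  0.05]
-0.25 [0.62, -0.17, 0.3] [-0.31  0.16  1.57 -0.    1.41 -0.06]
-0.25 [0.4, -0.17, 0.3] [-0.46 -0.25  1.96 -0.    1.43 -0.21]
-0.25 [0.5, -0.2, 0.13] [-0.43  0.07  1.98 -0.    1.08 -0.18]
-0.25 [0.52, 0.15, 0.08] [ 0.23  0.14  2.02 -0.    0.99  0.48]
pivot [[ 0.48458428 -0.1058651   0.1175    ]]
```

Run:
```python
from h import *
import pickle
R=np.array([[0,1,0],[1,0,0],[0,0,-1.]])
T=(0.5246,0.1548,-.2503);H=(0.4993,-.1845,.185)
out=[]
for n,P in (("t",[.525,.07,.35]),("h",[.5,-.26,.36])):
    manip.movep(P,R); s=viewer.snapshot("wrist"); out.append(s)
    im=s["pixels"][:,:,::-1].copy(); cv2.imwrite(f"pics/w{n}1.png",im)
    p=T if n=="t" else H; a,b,z=(50,85,10) if n=="t" else (50,100,11)
    for L in ([(-a,-b,0),(a,-b,0),(a,b,0),(-a,b,0)],[(-a,-b,z),(a,-b,z),(a,b,z),(-a,b,z)]):
        q=proj(s,place(p,np.array(L)/1000)); cv2.polylines(im,[q.round().astype(int)],True,(0,255,255) if L[0][2] else (255,0,255),1)
    cv2.imwrite(f"pics/w{n}1o.png",im)
pickle.dump(out,open("snapsw.pkl","wb"))
print(manip.get_clock())
```

```text
3.2167
```

View pics/wt1o.png

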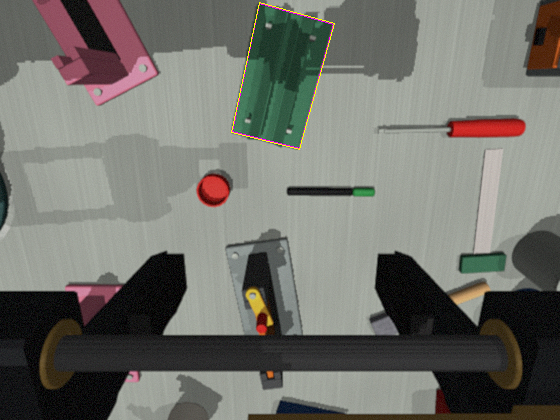

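View pics/wh1o.png

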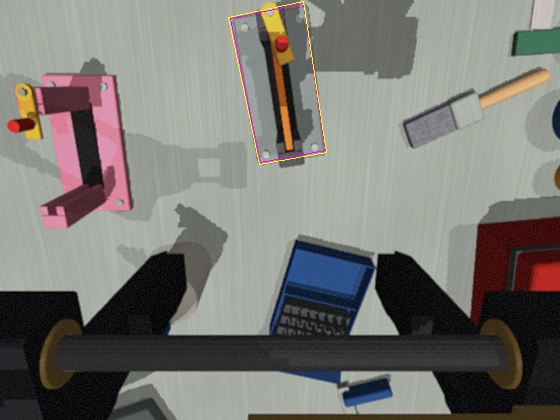

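The wrist overlays of both feet line up with the trough at (283,75) and the holder at (278,85). I'll refine the fit on enlarged crops.

Run:
```python
from h import *
import pickle
wt,wh=pickle.load(open("snapsw.pkl","rb"))
T=(0.5246,0.1548,-.2503);H=(0.4993,-.1845,.185)
k=4
for s,p,n,(x0,y0,w,h),Ls in ((wt,T,"t",(220,0,130,150),[[(-50,-85,0),(50,-85,0),(50,85,0),(-50,85,0)],[(-50,-85,10),(50,-85,10),(50,85,10),(-50,85,10)],[(-21,-80,54),(-21,80,54),(21,80,54),(21,-80,54)],[(-8,-80,40),(-8,80,40),(8,80,40),(8,-80,40)]]),
  (wh,H,"h",(220,0,120,170),[[(-50,-100,11),(50,-100,11),(50,100,11),(-50,100,11)],[(-4,-65,115),(4,-65,115),(4,65,115),(-4,65,115)],[(-15,-85,117),(15,-85,117),(15,-67,117),(-15,-67,117)],[(0,80,123.5),(0,80,123.5),(2,80,123.5)]])):
    im=cv2.resize(s["pixels"][y0:y0+h,x0:x0+w,::-1],None,fx=k,fy=k,interpolation=cv2.INTER_CUBIC); im2=im.copy()
    for L in Ls:
        q=(proj(s,place(p,np.array(L)/1000))+.5-[x0,y0])*k-.5; cv2.polylines(im2,[q.round().astype(int)],True,(255,0,255),1)
    im=cv2.convertScaleAbs(im,alpha=1.6)
    o=np.hstack([im,im2])[:600]; sc=min(1,800/o.shape[1]); o=cv2.resize(o,None,fx=sc,fy=sc)
    cv2.imwrite(f"pics/z{n}.png",o); print(o.shape,sc)
```

```text
(462, 800, 3) 0.7692307692307693
(500, 800, 3) 0.8333333333333334
```

View pics/zt.png

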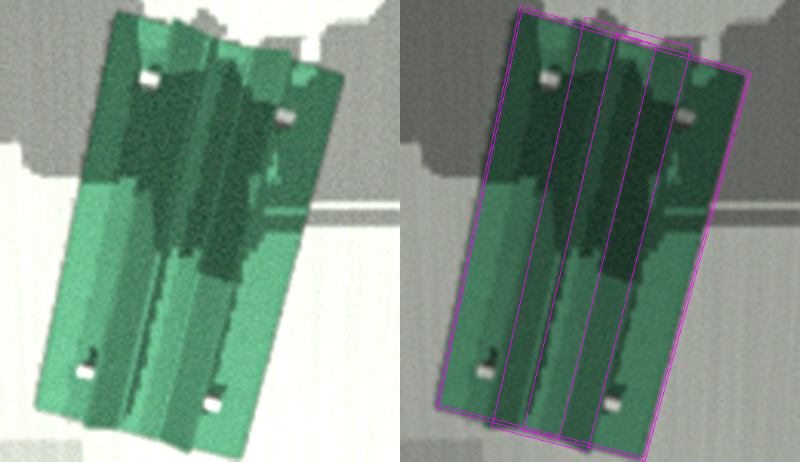

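View pics/zh.png

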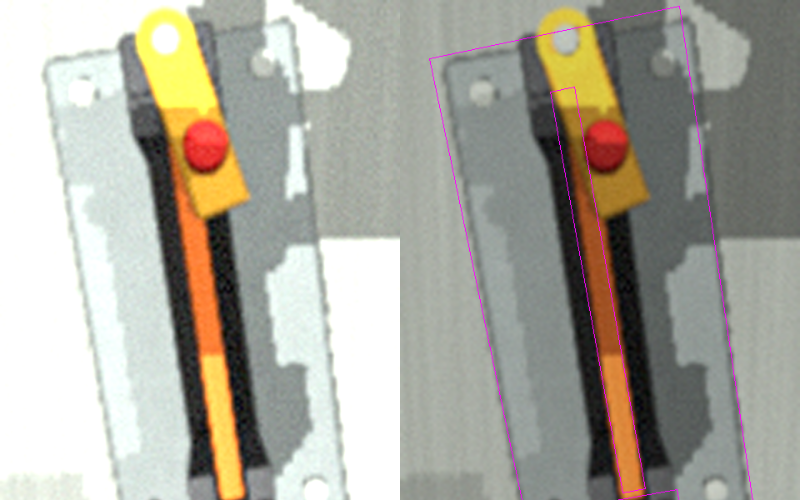

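Run:
```python
from h import *
import pickle
wt,wh=pickle.load(open("snapsw.pkl","rb"))
im=cv2.resize(wh["pixels"][90:175,240:340,::-1],None,fx=6,fy=6,interpolation=cv2.INTER_CUBIC)
cv2.imwrite("pics/zh2.png",cv2.convertScaleAbs(im,alpha=1.5))
```

```text
(no output)
```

View pics/zh2.png

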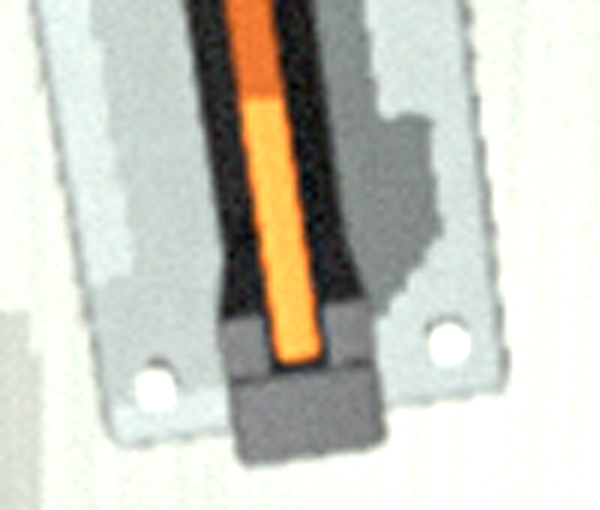

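Run:
```python
from h import *
import pickle
wt,wh=pickle.load(open("snapsw.pkl","rb"))
a=lambda P:(np.array(P)+.5)/6-.5+[240,90]
b=lambda P:(np.array(P)/.8333+.5)/4-.5+[220,0]
L1=[(-50,-100,8),(50,-100,8),(-4,-65,115),(4,-65,115),(-15,-85,117),(15,-85,117)]
q1=a([(108,442),(507,390),(276,364),(322,357),(238,463),(386,440)])
L2=[(-50,100,11),(50,100,11),(0,80,125)]
q2=b([(45,62),(290,20),(166,40)])
p,r=fit([(wh,L1,q1),(wh,L2,q2)],[.5,-.18,.18]); print(p,r.round(1).tolist())
piv=place(p,[0,.08,.1175])[0]
# knob top centre at z=.1505: ray
q=b([(205,137)])[0]
def f(v): return proj(wh,[v[0],v[1],.1505])[0]-q
k=least_squares(f,[.5,-.14]).x; d=k-piv[:2]; 
print("knob",k,"r",np.hypot(*d),"theta",np.arctan2(d[1],d[0])+np.pi/2-p[2], piv)
```

```text
[ 0.50092234 -0.18721177  0.15007315] [[0.3, 1.2], [0.1, 0.1], [0.2, -0.4], [-0.7, -0.3], [-0.1, 1.2], [0.2, 1.4], [-1.1, -0.8], [0.9, -0.9], [-0.0, -0.1]]
knob [ 0.50097178 -0.13806663] r 0.03227365258002317 theta 0.23123906237447486 [ 0.4889615  -0.10811096  0.1175    ]
```

```bash
python3 - <<'E'
from h import *
H=(0.5009,-.1872,.150); R0=np.array([[0,1,0],[1,0,0],[0,0,-1.]])
piv=place(H,[0,.08,.1175])[0]
def pose(th,z,r=.034):
    phi=th+H[2]-np.pi/2
    return [piv[0]+r*np.cos(phi),piv[1]+r*np.sin(phi),z], Rz(th+H[2])@R0
manip.grip(.03)
P,R=pose(.26,.2,.033); manip.movep(P,R)
s=viewer.snapshot("wrist"); cv2.imwrite("pics/k1.png",s["pixels"][:,:,::-1])
P,R=pose(.26,.131,.033); manip.servo_line(P,R,.08)
s=viewer.snapshot("scene"); cv2.imwrite("pics/k2.png",s["pixels"][:,:,::-1])
s=viewer.snapshot("wrist"); cv2.imwrite("pics/k3.png",s["pixels"][:,:,::-1])
print(manip.get_wrist_force(),manip.get_clock(), manip.get_tcp_pos())
E
python3 - <<'E'
import cv2,numpy as np
a,b,c=[cv2.imread(f"pics/k{i}.png") for i in (1,2,3)]
cv2.imwrite("pics/kk.png",np.hstack([cv2.resize(c,(400,300)),cv2.resize(b[130:290,160:373],(400,300))]))
E
```

```text
[-0.34503613  0.10815925 -0.33103001] 6.1583 [ 0.50271865 -0.13853312  0.13178523]
```

View pics/kk.png

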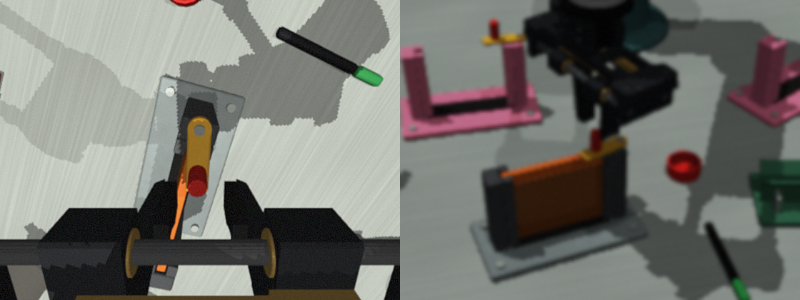

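The wrist view has the red knob at (195,185), between the two fingertips and with no contact. Next is the swing.

Run:
```python
from h import *
H=(0.5009,-.1872,.150); R0=np.array([[0,1,0],[1,0,0],[0,0,-1.]])
piv=place(H,[0,.08,.1175])[0]
def pose(th,z,r=.034):
    phi=th+H[2]-np.pi/2
    return [piv[0]+r*np.cos(phi),piv[1]+r*np.sin(phi),z], Rz(th+H[2])@R0
for th in np.linspace(.26,1.6,10)[1:]:
    P,R=pose(th,.131); manip.servo_line(P,R,.05)
    print(round(th,2),np.round(manip.get_wrist_force(),1))
P,R=pose(1.5,.131); manip.servo_line(P,R,.05)
P,R=pose(1.5,.24); manip.servo_line(P,R,.12)
s=viewer.snapshot("scene"); b=s["pixels"][:,:,::-1]
s=viewer.snapshot("wrist"); c=s["pixels"][:,:,::-1]
cv2.imwrite("pics/m1.png",np.hstack([cv2.resize(c,(400,300)),cv2.resize(b[130:290,160:373],(400,300))]))
print(manip.get_clock())
```

```text
0.41 [-0.8  0.5  0.3]
0.56 [-0.1 -0.5  0.8]
0.71 [-0.3 -0.3  0.5]
0.86 [ 0.4 -0.1 -0.2]
1.0 [-0.5  0.8  0.5]
1.15 [-0.1  0.8 -0.4]
1.3 [-0.5  0.2 -0.8]
1.45 [-0.4 -1.   0. ]
1.6 [-0.2 -0.2  0.3]
10.2667
```

View pics/m1.png

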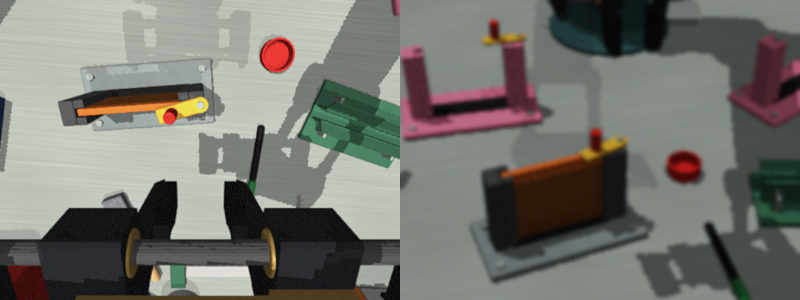

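The tab did not move: the knob is still at about 0.25 rad and no force showed. I'll check where the fingertips really were.

Run:
```python
from h import *
print("tcp",manip.get_tcp_pos(), manip.get_gripper_width()); print(np.round(manip.get_tool_rot(),2))
P=np.array(manip.get_tcp_pos())
for n in ("scene","side","wrist"):
    s=viewer.snapshot(n); print(n,"tcp now",proj(s,P),"grasp pose",proj(s,[.5027,-.1385,.1318]),"knobtop",proj(s,[.501,-.138,.1505]), [(np.round(d["location"],1).tolist(),round(d["conf"],2)) for d in finder.spot_in("knob",s)][:3])
    cv2.imwrite(f"pics/n_{n}.png",s["pixels"][:,:,::-1])
b=cv2.imread("pics/k2.png")[130:290,160:373]; cv2.imwrite("pics/k2z.png",cv2.resize(b,None,fx=3.7,fy=3.7,interpolation=cv2.INTER_CUBIC))
```

```text
tcp [ 0.52211907 -0.10521531  0.23871838] 0.029732900430560736
[[-1.   -0.08 -0.  ]
 [-0.08  1.    0.  ]
 [ 0.    0.   -1.  ]]
scene tcp now [[282.6409705  168.69784885]] grasp pose [[264.18849933 207.8134919 ]] knobtop [[264.22054499 200.38880079]] [([265.2, 209.5], 0.81), ([211.8, 146.7], 0.69), ([387.5, 136.1], 0.61)]
side tcp now [[283.86652181 174.72032481]] grasp pose [[281.94343525 214.64924343]] knobtop [[281.23214817 209.77351184]] [([184.8, 271.1], 0.62)]
wrist tcp now [[281.20339643 244.80331568]] grasp pose [[241.14506253 161.78940432]] knobtop [[239.32661629 164.90790495]] [([252.9, 152.7], 0.67)]
```

View pics/k2z.png

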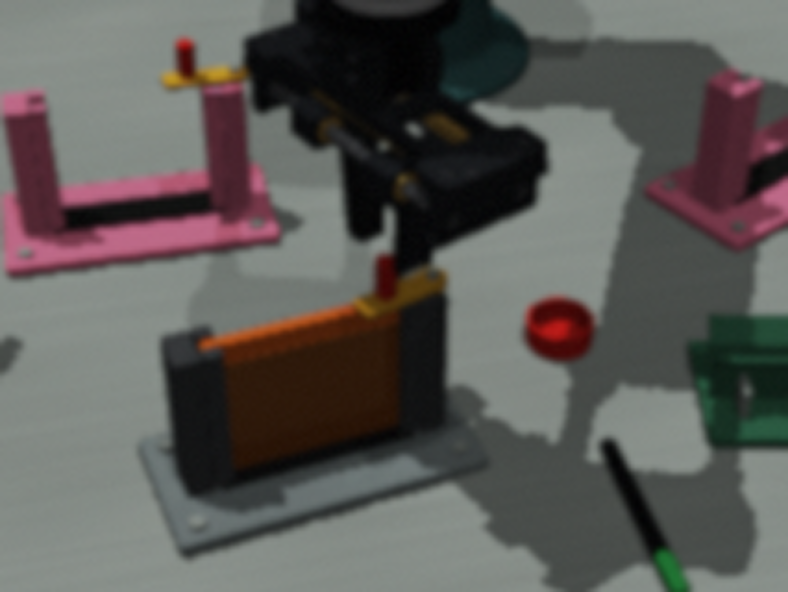

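View pics/n_scene.png

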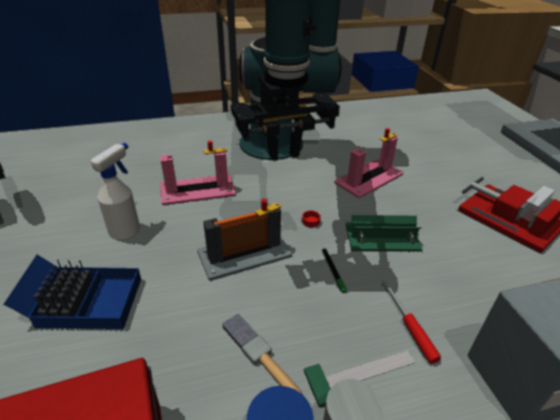

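View pics/k3.png

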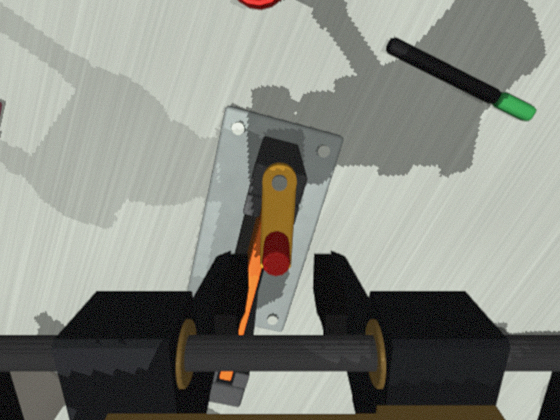

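Run:
```python
from h import *
a=cv2.imread("pics/n_scene.png")[90:190,220:350]; b=cv2.imread("pics/n_side.png")[100:200,220:350]
o=np.hstack([cv2.resize(x,(400,308),interpolation=cv2.INTER_CUBIC) for x in (a,b)]); cv2.imwrite("pics/n_z.png",cv2.convertScaleAbs(o,alpha=2,beta=20))
P=np.array([.5221,-.1052,.2387])
for n in ("scene","side"):
    s=viewer.snapshot(n)
    for dz in (0,.02,.03,.04,.05): 
        q=proj(s,P+[0,0,dz])[0]; off=[220,90] if n=="scene" else [220,100]
        print(n,dz,q.round(1),((q-off)*400/130).round())
```

```text
scene 0 [282.6 168.7] [193. 242.]
scene 0.02 [282.9 160. ] [194. 215.]
scene 0.03 [283.  155.6] [194. 202.]
scene 0.04 [283.2 151.1] [194. 188.]
scene 0.05 [283.3 146.5] [195. 174.]
side 0 [283.9 174.7] [196. 230.]
side 0.02 [283.8 168.7] [196. 211.]
side 0.03 [283.8 165.6] [196. 202.]
side 0.04 [283.8 162.5] [196. 192.]
side 0.05 [283.8 159.4] [196. 183.]
```

View pics/n_z.png

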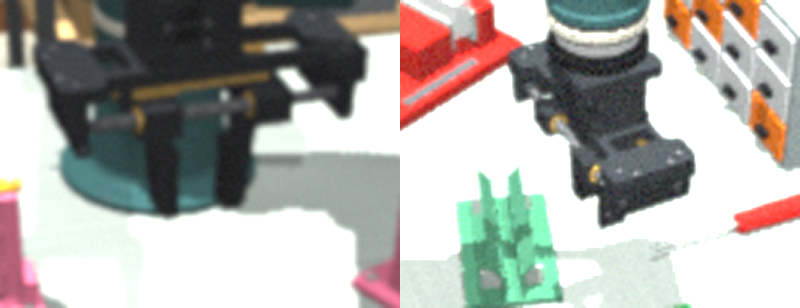

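Both the scene and side views put the fingertips about 22–25 mm above the reported TCP. At the knob pose that is z ≈ 0.155, so the fingers passed over the 0.1505 knob top. I'll go lower in force-guarded steps and check the height.

```bash
cat >> h.py <<'E'
H=(0.5009,-.1872,.150); T=(0.5246,0.1548,-.2503); R0=np.array([[0,1,0],[1,0,0],[0,0,-1.]])
piv=place(H,[0,.08,.1175])[0]
def pose(th,z,r=.034):
    phi=th+H[2]-np.pi/2
    return [piv[0]+r*np.cos(phi),piv[1]+r*np.sin(phi),z], Rz(th+H[2])@R0
def duo(name):
    b=viewer.snapshot("side")["pixels"][130:290,180:393,::-1]; c=viewer.snapshot("wrist")["pixels"][:,:,::-1]; a=viewer.snapshot("scene")["pixels"][130:290,160:373,::-1]
    o=np.hstack([cv2.resize(x,(266,200),interpolation=cv2.INTER_CUBIC) for x in (c,)]+[cv2.resize(x,(400,300),interpolation=cv2.INTER_CUBIC) for x in ()])
    o=np.vstack([np.hstack([cv2.resize(a,(400,300),interpolation=cv2.INTER_CUBIC),cv2.resize(b,(400,300),interpolation=cv2.INTER_CUBIC)]),np.hstack([cv2.resize(c,(400,300)),np.zeros((300,400,3),np.uint8)])])
    cv2.imwrite(f"pics/{name}.png",cv2.convertScaleAbs(o,alpha=1.4,beta=10))
E
python3 - <<'E'
from h import *
manip.grip(.034)
P,R=pose(.24,.15); manip.movep(P,R)
for z in (.13,.122,.115,.109):
    P,R=pose(.24,z); manip.servo_line(P,R,.05); f=manip.get_wrist_force(); print(z,np.round(f,1))
    if f[2]>4: break
duo("g1"); print(manip.get_clock())
E
```

```text
0.13 [-0.1 -0.8  0.3]
0.122 [ 0.3 -0.2  0.8]
0.115 [ 0.   0.5 -0.3]
0.109 [ 0.1  0.1 -0.3]
13.6
```

View pics/g1.png

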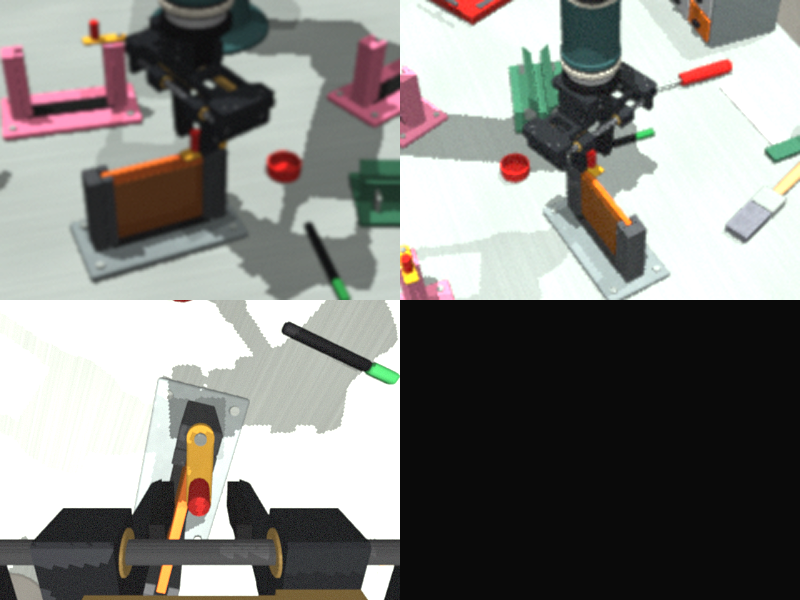

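Run:
```python
from h import *
P=np.array(manip.get_tcp_pos()); R=np.array(manip.get_tool_rot()); print(P)
o=[]
for n,(x,y) in (("scene",(215,160)),("side",(230,155))):
    s=viewer.snapshot(n); im=s["pixels"][y:y+75,x:x+100,::-1]
    im=cv2.convertScaleAbs(cv2.resize(im,None,fx=4,fy=4,interpolation=cv2.INTER_CUBIC),alpha=2,beta=30)
    for dz,c in ((0,(255,0,255)),(.025,(255,255,0))):
      for w in (-.017,.017):
        q=((proj(s,P+R[:,1]*w+[0,0,dz])[0]-[x,y])*4).round().astype(int); cv2.circle(im,tuple(q),3,c,-1)
    o.append(im)
cv2.imwrite("pics/g2.png",np.hstack(o))
```

```text
[ 0.50196097 -0.1395868   0.10906429]
```

View pics/g2.png

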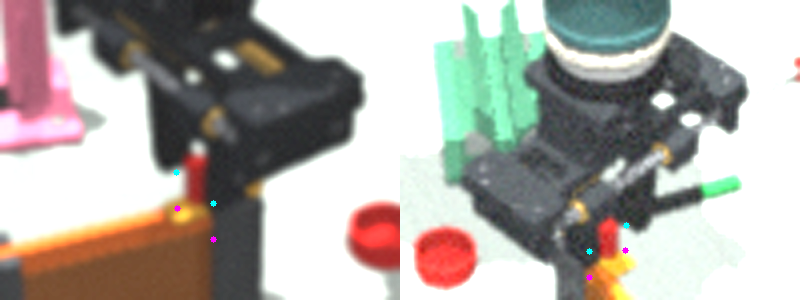

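With a 25 mm offset the projected tips (cyan dots) fall on the visible fingertips, which straddle the knob at (197,175). The real tip is therefore about z_tcp + 0.025. I'll lower a little and swing.

Run:
```python
from h import *
P,R=pose(.24,.105); manip.servo_line(P,R,.05); print(np.round(manip.get_wrist_force(),1))
for th in np.linspace(.26,1.65,10)[1:]:
    P,R=pose(th,.105); manip.servo_line(P,R,.06)
    f=np.array(manip.get_wrist_force()); print(round(th,2),np.round(f,1))
    if np.linalg.norm(f)>15: break
P,R=pose(1.57,.105); manip.servo_line(P,R,.05)
P,R=pose(1.57,.22); manip.servo_line(P,R,.15)
duo("g3"); print(manip.get_clock())
```

```text
[ 0.1 -0.2 -0.2]
0.41 [-0.4 -0.6 -0.3]
0.57 [-0.6 -0.2  0.2]
0.72 [-0.4 -0.3  0.1]
0.88 [ 1.   0.5 -0.1]
1.03 [-0.5  0.4  0.6]
1.19 [-1.  -0.5 -0.6]
1.34 [ 0.8 -1.2  0. ]
1.5 [-0.3  0.1  0.2]
1.65 [ 0.8  0.4 -0.2]
18.0583
```

View pics/g3.png

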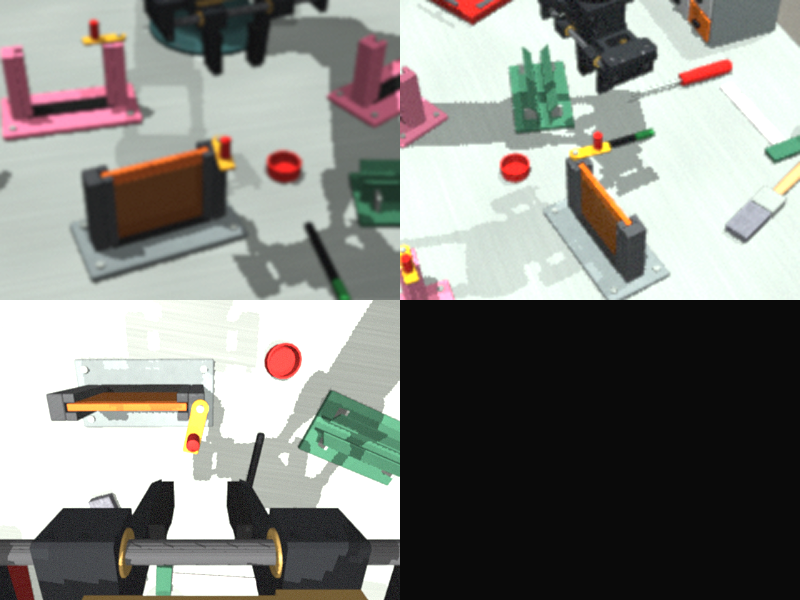

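The tab now points along the holder's +x, at roughly 1.4 rad (scene crop knob at (225,150)), and the pane still stands in the holder. Next I grasp the pane.

Run:
```python
from h import *
manip.grip(.056)
R=Rz(H[2])@R0; c=place(H,[0,0,0])[0]
manip.movep([c[0],c[1],.18],R)
for z in (.12,.09,.06):
    manip.servo_line([c[0],c[1],z],R,.08); f=np.array(manip.get_wrist_force()); print(z,np.round(f,1))
    if np.linalg.norm(f)>6: break
duo("p1"); print(manip.get_clock())
P=np.array(manip.get_tcp_pos())
o=[]
for n,(x,y) in (("scene",(195,170)),("side",(240,180))):
    s=viewer.snapshot(n); im=s["pixels"][y:y+100,x:x+100,::-1]
    im=cv2.convertScaleAbs(cv2.resize(im,None,fx=4,fy=4,interpolation=cv2.INTER_CUBIC),alpha=2,beta=30)
    for w in (-.028,.028):
        q=((proj(s,P+R[:,1]*w+[0,0,.025])[0]-[x,y])*4).round().astype(int); cv2.circle(im,tuple(q),3,(255,255,0),-1)
    o.append(im)
cv2.imwrite("pics/p2.png",np.hstack(o))
```

```text
0.12 [ 0.2 -0.1 -0.2]
0.09 [ 0.3 -0.4  0. ]
0.06 [ 0.6 -0.4 -0.2]
21.9333
```

View pics/p1.png

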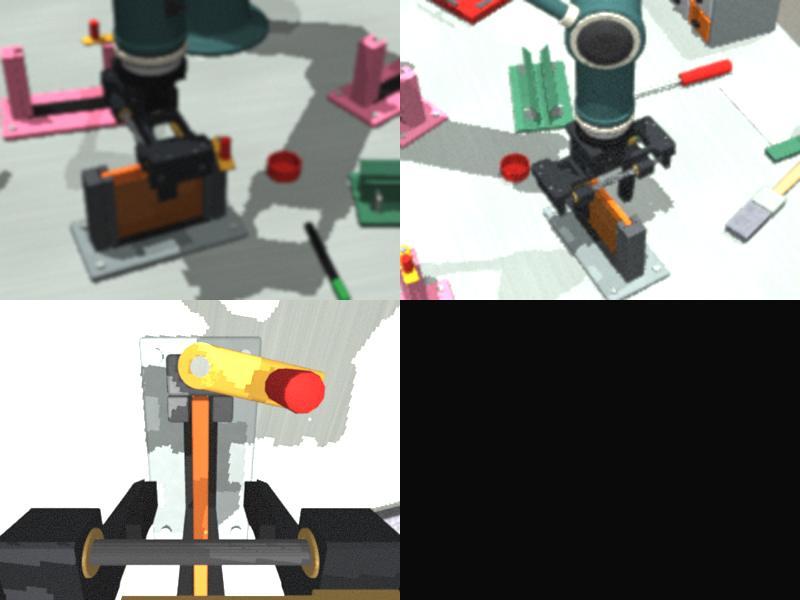

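View pics/p2.png

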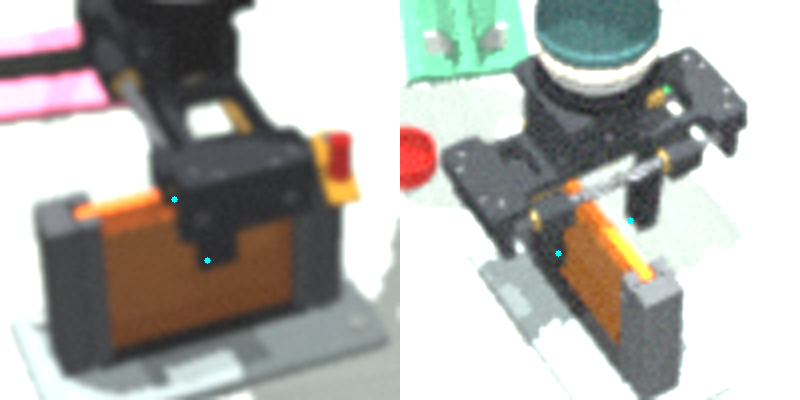

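The fingers straddle the pane mid-width and overlap it by about 30 mm, with no contact. Grip and lift.

Run:
```python
from h import *
manip.grip(0.0); print("w",manip.get_gripper_width(),np.round(manip.get_wrist_force(),1))
R=Rz(H[2])@R0; c=place(H,[0,0,0])[0]
for z in (.075,.11,.19):
    manip.servo_line([c[0],c[1],z],R,.08); print(z,np.round(manip.get_wrist_force(),1),manip.get_gripper_width())
duo("l1"); print(manip.get_clock())
```

```text
w 0.007728100133716624 [ 0.3  0.2 -0.3]
0.075 [-0.1 -0.6 -1.7] 0.008108102978951138
0.11 [ 0.4 -0.1 -1. ] 0.007722984449793201
0.19 [ 0.   0.3 -1.1] 0.007806561750008649
25.05
```

View pics/l1.png

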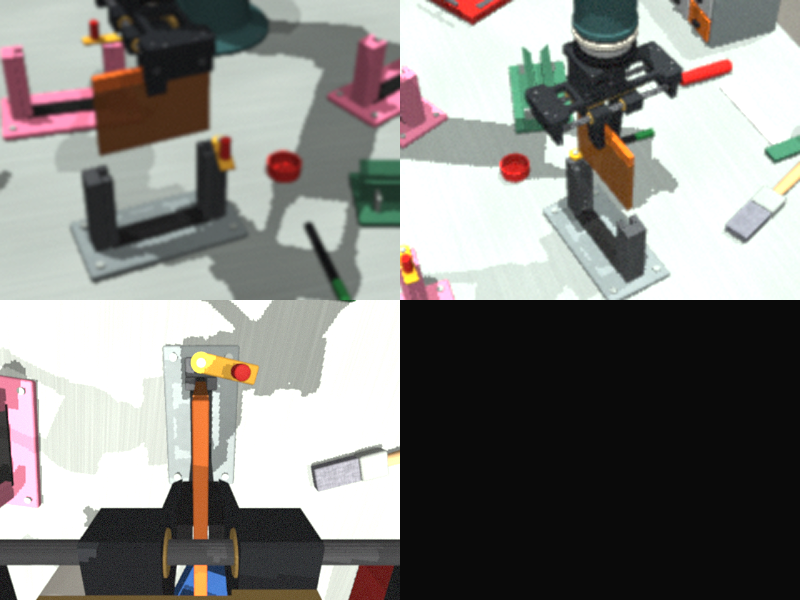

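The pane is held upright above the posts and the tab is still aside. I'll raise it to clear the knob, then carry it over the trough.

Run:
```python
from h import *
import pickle
R=Rz(H[2])@R0; c=place(H,[0,0,0])[0]
manip.servo_line([c[0],c[1],.22],R,.12)
R=Rz(T[2])@R0
manip.movep([T[0],T[1],.22],R); manip.servo_line([T[0],T[1],.135],R,.1)
P=np.array(manip.get_tcp_pos()); print(P,manip.get_gripper_width(),np.round(manip.get_wrist_force(),1))
o=[];S={}
for n,(x,y) in (("scene",(330,130)),("side",(200,105))):
    s=viewer.snapshot(n); S[n]=s; im=s["pixels"][y:y+130,x:x+110,::-1]
    im=cv2.convertScaleAbs(cv2.resize(im,None,fx=3.6,fy=3.6,interpolation=cv2.INTER_CUBIC),alpha=2,beta=30)
    L=np.array([(0,-65,0),(0,65,0)])/1000
    q=((proj(s,place((P[0],P[1],T[2]),L)+[0,0,P[2]-.045])-[x,y])*3.6).round().astype(int); cv2.polylines(im,[q],False,(255,0,255),1)
    q=((proj(s,place(T,[(-.008,-.08,.04),(-.008,.08,.04),(.008,.08,.04),(.008,-.08,.04)]))-[x,y])*3.6).round().astype(int); cv2.polylines(im,[q],True,(0,255,255),1)
    o.append(im)
cv2.imwrite("pics/t1.png",np.hstack(o)); pickle.dump(S,open("st1.pkl","wb")); print(manip.get_clock())
cv2.imwrite("pics/t1w.png",viewer.snapshot("wrist")["pixels"][:,:,::-1])
```

```text
[0.52526415 0.15493711 0.1357498 ] 0.007312392827731521 [ 0.   0.1 -0.9]
27.8417
```

View pics/t1.png

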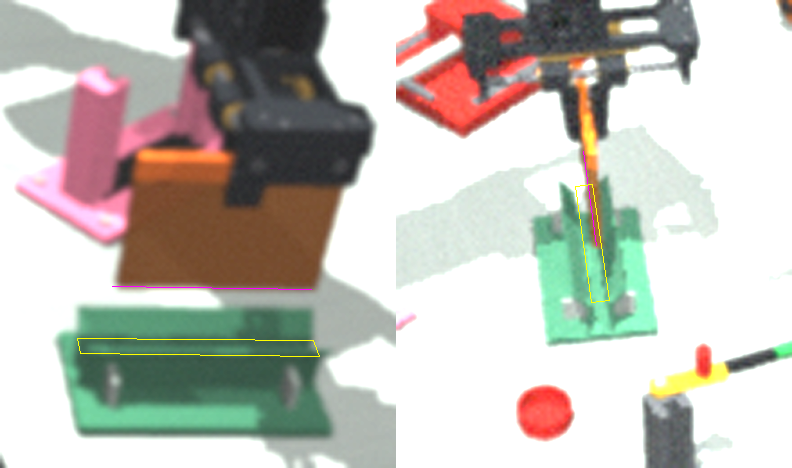

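View pics/t1w.png

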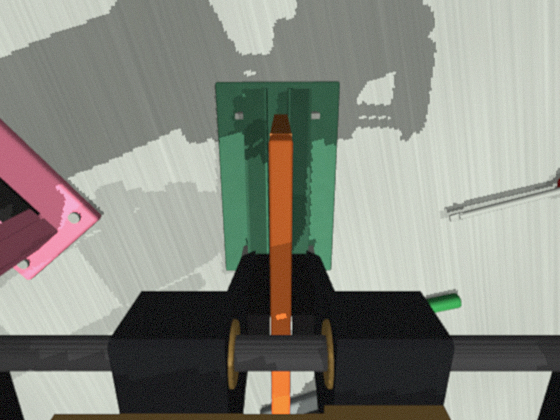

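The pane bottom matches my prediction in the scene view (line at row 287). In the side and wrist views it sits over the slot, within about 2 mm toward +x. I'll shift 1.2 mm and descend with force checks.

Run:
```python
from h import *
R=Rz(T[2])@R0
c=place(T,[-.0012,0,0])[0]
f0=np.array(manip.get_wrist_force())
z=.12; manip.servo_line([c[0],c[1],z],R,.08)
while z>.052:
    z-= .012 if z>.075 else .003
    manip.servo_line([c[0],c[1],z],R,.04); f=np.array(manip.get_wrist_force())-f0; print(round(z,3),np.round(f,1),round(manip.get_gripper_width(),4))
    if f[2]>4 or np.hypot(f[0],f[1])>6: break
duo("d1"); print(manip.get_clock(),manip.get_tcp_pos())
```

```text
0.108 [-0.3 -1.2 -0. ] 0.008
0.096 [-0.2 -0.5 -0.9] 0.0077
0.084 [-1.4  1.4 -0.8] 0.008
0.072 [ 0.1 -0.  -0.6] 0.0081
0.069 [-0.7 -1.4  0.4] 0.0076
0.066 [-0.7  0.4 -1.1] 0.0077
0.063 [-1.   0.4 -0.6] 0.0079
0.06 [-0.4  0.  -0.3] 0.008
0.057 [-1.4 -0.1 -0.8] 0.0078
0.054 [-0.3 -0.7  4.5] 0.0076
31.6833 [0.52445167 0.15526971 0.05488539]
```

View pics/d1.png

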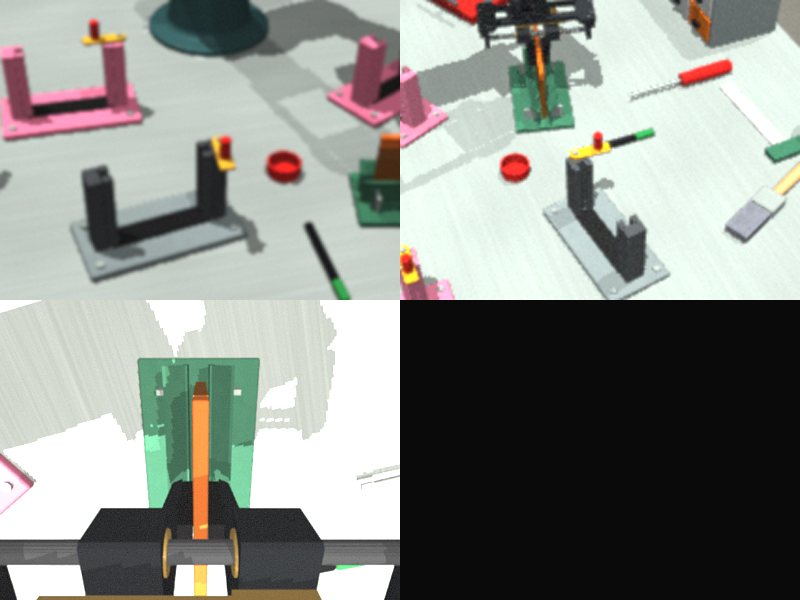

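Contact came at TCP z = 0.0545, where the slot floor was predicted (0.055), with little side force. Release, retract and check.

Run:
```python
from h import *
R=Rz(T[2])@R0; c=place(T,[-.0012,0,0])[0]
manip.grip(.07); manip.dwell(.3); print(manip.get_gripper_width(),np.round(manip.get_wrist_force(),1))
manip.servo_line([c[0],c[1],.24],R,.15)
print(np.round(manip.get_wrist_force(),1))
manip.movep([.62,.05,.32],R0)
o=[]
for n,(x,y) in (("scene",(330,170)),("side",(200,125))):
    s=viewer.snapshot(n); im=s["pixels"][y:y+110,x:x+110,::-1]; cv2.imwrite(f"pics/f_{n}.png",s["pixels"][:,:,::-1])
    im=cv2.convertScaleAbs(cv2.resize(im,None,fx=3.6,fy=3.6,interpolation=cv2.INTER_CUBIC),alpha=1.7,beta=20)
    o.append(im)
cv2.imwrite("pics/f1.png",np.hstack(o)); print(manip.get_clock())
cv2.imwrite("pics/f_w.png",viewer.snapshot("wrist")["pixels"][:,:,::-1])
```

```text
0.07003418991437953 [-0.3  0.4  0.9]
[ 0.5  0.5 -0.7]
35.175
```

View pics/f1.png

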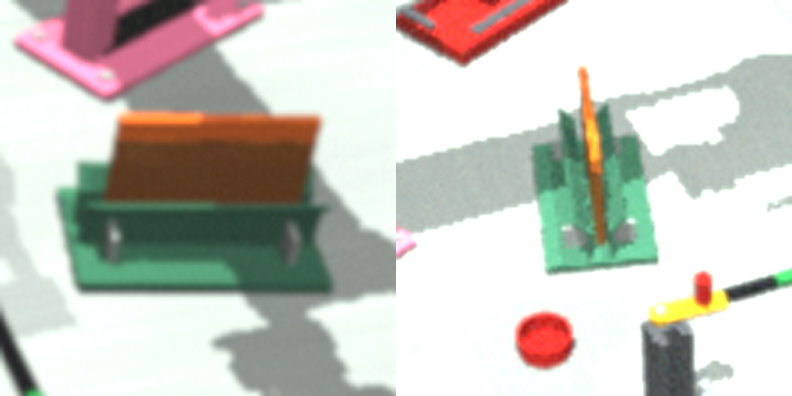

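View pics/f_scene.png

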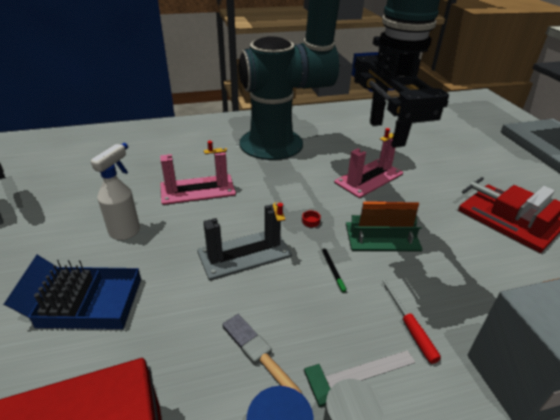

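View pics/f_w.png

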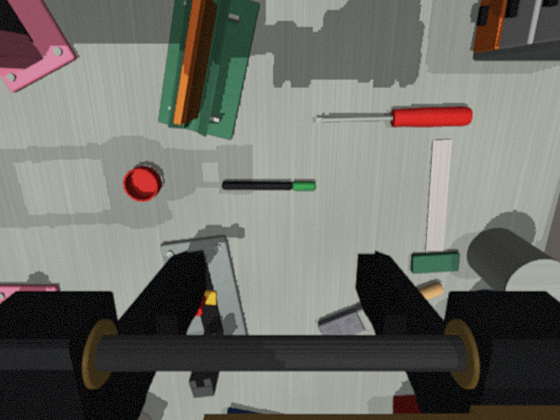

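The pane stands in the trough slot with the orange strip on top and a slight lean, at (390,215) in the scene view. The tab is still open, at (279,212), and the bystanders are where they were. Handing in.

Run:
```python
from h import *
print(np.round(manip.get_wrist_force(),1)); manip.hand_in(); print(manip.get_clock())
```

```text
[-0.7  0.7  0.2]
the job is handed in; nothing more can be done
the job is handed in; nothing more can be done
```

The amber pane is out of its holder and standing in the green trough. I swung the tab to about 1.4 rad, lifted the pane straight up above the posts, lowered it until it touched the slot floor, let go and backed away. I handed the job in at about 35 s; it reported no verdict.

**Last checks:**
- **Pane:** it stands in the slot with the orange strip on top, leaning slightly to one side. I judged the lean and its place along the slot (about 4 mm off the middle) from the pictures and the trough's dimensions, and did not measure them after release.
- **Lowering:** contact came at TCP z = 0.0545 m against a predicted 0.055 m. The force was about 4.5 N, and the pane was released there.
- **Tab, other things, gripper:** the tab is still open, the other things on the bench look unmoved, and the gripper is open and clear with no force on it.

**What went wrong or disagreed:**
- **First tab swing missed:** the fingertips really end about 25 mm above the reported TCP, so they passed over the knob without touching it. I found this in the scene and side pictures, corrected for it, and the second swing worked.
- **Holder angle:** my first estimate of how the holder is turned was about 2° off (0.185 rad). The wrist camera corrected it to 0.150 rad before I touched anything.

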